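# Tighten the click-stop cap of the spread jar in the jar holder

### The job

Put the brown spread jar into the lime-green cone-shaped jar holder so that it settles upright and fully home in the cone, then screw its white cap tight (clockwise from above) while the holder keeps the jar from turning. Turn until the cap's ratchet clicks and slips, once or twice and no more than three clicks, then let go and leave the jar standing in the holder; do not disturb the other things on the table.

Things in the scene. Friction and masses are not known exactly. Their poses are not given: they have to be found in the camera images.
- jar_cap_centre (a point): Centre of the brown spread jar's white ribbed cap, 135 mm above the jar's foot; z up; this frame does not turn with the cap. Cap: 62 mm diameter, 36 mm high, a red line on its top; grip it across the diameter from above to lift and to turn. The jar's shoulder begins 3 mm below the cap (29 mm radius) and slopes to 45 mm radius 25 mm below the cap. The jar weighs 0.5 to 0.9 kg.
- jar_foot (a point): Centre of the underside of the jar, z up along its axis. The jar is round: its foot is 30 mm in radius and it widens in a straight taper to 45 mm radius at 70 mm height, straight from there to 92 mm, 153 mm tall with its cap.
- cap_thread (a joint): How far the screw part of the cap has turned on the jar, rad: at the start 0.4 to 0.7, growing clockwise from above; 1.2 is the hard stop, fully screwed down (it may spring back by 0.06 at a click). It needs about 0.08 N m. The cap does not rise or sink as it turns.
- cap_click (a joint): How far the cap's outer shell has slipped over its screw part, rad, clockwise positive; 0 at the start. With the thread at its stop the ratchet gives way at about 0.12 N m, jumps on by 0.419 rad a click, and settles in the nearest notch when let go. Only the cone's friction keeps the jar from turning; pressing the cap down (5 to 15 N) while turning helps.
- cradle_seat (a point): Point on the axis of the lime-green jar holder (fixed), 17 mm above the table, z up: the jar's foot rests here (within 2 mm in height) when fully home. The holder has a black foot of 64 mm radius and a cone socket that matches the jar's taper and centres it; wall 10 mm thick.
- cradle_mouth (a point): Centre of the open top of the jar holder, 60 mm above the table, opening 40 mm in radius.
- bowl_centre (a point): Bystander: lime-green mixing bowl, 200 mm across, 90 mm high; centre.
- pin_centre (a point): Bystander: wooden rolling pin, 380 mm long along its y axis, 48 mm thick; centre.
- jam_centre (a point): Bystander: small jam jar with a red cap, 64 mm across, 85 mm high; centre.
- spatula_grip (a point): Bystander: spatula lying flat, 240 mm long along x; point on its handle.
- mug_centre (a point): Bystander: blue mug, 76 mm across, 88 mm high; centre.
- milk_centre (a point): Bystander: white and red milk carton, 70 x 70 x 195 mm; about its centre.
- flour_centre (a point): Bystander: flour packet, white with a blue band, 75 x 110 x 170 mm; centre.
Things that resemble listed ones, but are neither listed nor needed, are in the scene too. What is shaped like the part that bears jar_cap_centre but orange or purple is not meant. What is shaped like the part that bears cradle_seat but orange is not meant.

How it is judged:
By the outcome, as a careful person would: the job done as asked, in the order asked, and still so for the second after the job is handed in, with the robot touching nothing.
It also fails if it takes over 56 s, if anything falls off the work surface, if the arm or the gripper's body presses on something with over 40 N, if the wrist force passes 120 N, or if a joint passes its speed limit or range.

### The arm

A 7-joint arm with a two-finger parallel gripper is mounted at the origin on the work surface. World frame = base frame: x ahead of the robot, y to its left, z up, the work surface at z = 0. Lengths are in m, angles in rad, forces in N, time in s.
With the tool pointing down it reaches from about 0.35 to 0.9 m from the base axis. Payload 8.1 kg.
Tool frame: the origin (TCP) lies at the very end of the fingers, on their centre line; the grasp point (between the pads) lies 19 mm behind it; z points along the fingers, y is the direction in which the jaws open and shut (so a half turn about z gives the same grasp; the last joint's range is limited). The gripper opens to 92 mm and grips with 3 to 60 N. Pads are 19 mm wide; open, the fingers measure 130 mm over their backs; the gripper's body (75 mm by 190 mm) begins 47 mm behind the grasp point.
Start: joints at [1.228, 0.434, 0.025, 1.573, -0.012, 1.134, -0.075], TCP at [0.148, -0.607, 0.227] pointing down, gripper open.
Joint ranges: [-2.62, 2.62], [-0.44, 2.09], [-1.27, 1.32], [0.08, 2.57], [-1.32, 4.46], [0.12, 2], [-2.74, 2.74]. Speed limits (rad/s): [2.22, 2.22, 3.01, 3.01, 3.14, 3.14, 3.14].

### API

Orientations are given as a rotation vector (axis times angle).
In Python, from cell import observe, get_image, sign_off gives the robot as it stands.
- The arm moves only by the tool arm_command, never from a script. Its argument "deltas" is a list of rows, each an object with "xyz": the shift along the tool's x, y, z in cm, a list of three; "turn": the turn about the tool's z in degrees; "jaw": the closure in counts, from 0 (fully open) to 255 (shut). A call has 1 to 5 rows; each row is the pose to reach, as a shift and turn from the pose measured when the call began, along the tool's axes at that moment; what a row does not reach only later rows make up. A row lasts 1/12 s, in which the tool goes at most 41.7 mm and 7.16 degrees, less where a joint would pass 70% of its speed; a pose out of reach is approached as far as the arm can. A call with a gripper value outside its range is refused whole. The fingers move at their own pace and stop on an object; "force" is the grip in N (left out, the last holds). Time passes only in rows, so rows that repeat a pose let the fingers close. It gives the time, the measured TCP pose, the force and the opening at its end, in the units of the state.
- observe(): the state, without advancing time (a new reading comes with each control period).
- get_image(name): name is "scene" or "top"; returns a dict with "frame" (420x560x3 uint8, red, green, blue), "depth" (420x560 float32, m along the optical axis (not along the pixel's ray), 0 where there is no reading), "camera_matrix" (3x3 intrinsics, pixels), "cam_to_world" (4x4, takes a point from camera to world coordinates). Camera axes: x right, y up, looking along -z (the intrinsics and any distortion apply to the point x, -y, -z); pixel columns grow to the right and rows downward; lengths in m; the calibration is good to about 2 mm. A picture is of the moment at which its call begins.
- sign_off(): hands the job in, once; it reports no verdict.
The state is a dict: "clock": time; "joints": joint angles; "dq": joint speeds; "joint_efforts": joint torques, N m; "position": TCP position; "ee_rot": TCP orientation; "force": force on the tool from outside, world axes, zero at the start; "ft_torque": the same for the moment, N m; "width": opening from 0.0 (shut) to 1.0 (fully open).
Only numpy, scipy, OpenCV 4.12 (cv2) and the standard library are available. Lean on these libraries where they do the work, as an engineer would, in place of code of your own. Each camera call takes 0.05 s, during which the arm holds its last target.

## Working session

There is one attempt and no reset: what is moved stays moved. The work goes in short steps, Python scripts to look and compute and a tool call to move; the robot and the scene stay as the last step left them, time stands still between calls to the robot, and variables do not carry over. Pictures are saved under pics/ and viewed, and the job is handed in when it is done.

Besides the shell and the picture viewer there is one more tool, called by a JSON object that holds its "fn" and its "kwargs". arm_command: Moves the arm, as the interface text tells. Its arguments: {"type":"object","properties":{"deltas":{"type":"array","items":{"type":"object","properties":{"xyz":{"type":"array","items":{"type":"number"}},"turn":{"type":"number"},"jaw":{"type":"number"}}}},"force":{"type":"number"}},"required":["deltas"]}

```bash
mkdir -p pics; ls; cat > h.py <<'E'
import numpy as np, cv2
from cell import observe, get_image, sign_off
def snap(n):
    d=get_image(n); np.savez('%s.npz'%n,**d); return d
def load(n): return dict(np.load('%s.npz'%n))
def cloud(d):
    K=d['camera_matrix'];z=d['depth'];v,u=np.mgrid[:z.shape[0],:z.shape[1]]
    x=(u-K[0,2])/K[0,0]*z; y=(v-K[1,2])/K[1,1]*z
    P=np.stack([x,-y,-z],-1); T=d['cam_to_world']
    return P@T[:3,:3].T+T[:3,3]
def save(img,n): cv2.imwrite('pics/'+n,cv2.cvtColor(img,cv2.COLOR_RGB2BGR))
E
python3 - <<'E'
from h import *
for n in('scene','top'):
    d=snap(n); save(d['frame'],n+'0.png'); print(d['camera_matrix'],d['cam_to_world'])
print(observe())
E
```

```text
pics
[[437.69225398   0.         269.62706245]
 [  0.         437.69225398 206.01216528]
 [  0.           0.           1.        ]] [[-0.62006198 -0.56657261  0.5426957   1.21366707]
 [ 0.78455072 -0.44617986  0.4305853   0.63533366]
 [-0.00181795  0.69276187  0.72116411  1.03933953]
 [ 0.          0.          0.          1.        ]]
[[487.9112208    0.         279.78501199]
 [  0.         487.9112208  205.88212968]
 [  0.           0.           1.        ]] [[ 1.87721966e-02  9.75899050e-01 -2.17413545e-01  1.54955194e-01]
 [-9.99816594e-01  1.91476997e-02 -3.79607337e-04  8.03224929e-02]
 [ 3.79251082e-03  2.17380796e-01  9.76079508e-01  1.78784122e+00]
 [ 0.00000000e+00  0.00000000e+00  0.00000000e+00  1.00000000e+00]]
{'clock': 0.1, 'joints': array([ 1.22841858,  0.43515902,  0.02500231,  1.57401895, -0.01163207,
        1.13399986, -0.07510737]), 'dq': array([ 0.00017331, -0.00202243, -0.00033066, -0.00281398,  0.00064902,
       -0.00021313, -0.00122522]), 'joint_efforts': array([ 4.32082175e-03, -6.69129181e+01,  9.88783725e-01, -3.15145862e+01,
       -6.04972104e-02,  3.73361784e-02,  1.34580586e-05]), 'position': array([ 0.14826006, -0.6066794 ,  0.22601526]), 'ee_rot': array([-3.11766285e+00, -3.75389909e-01,  4.47287986e-04]), 'force': array([ 0.05682526, -0.63931852,  0.35459359]), 'ft_torque': array([ 0.02283927, -0.00607094, -0.05777822]), 'width': 1.0021435459016634}
```

View pics/scene0.png

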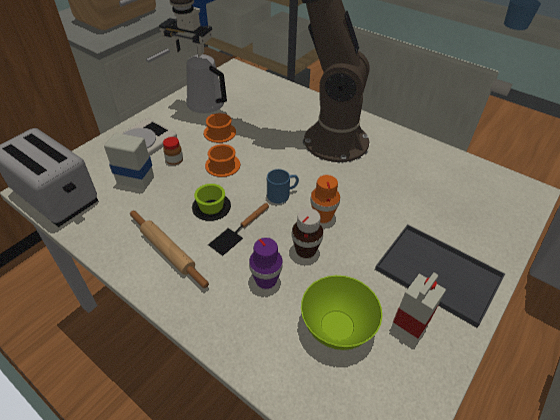

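View pics/top0.png

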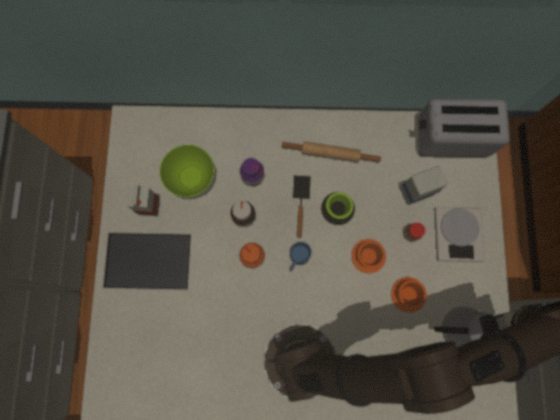

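Candidates, as scene pixel / top pixel:
- **Jars:** brown with white cap (308,235)/(243,212), orange (325,198)/(252,255), purple (265,262)/(252,170). I choose the brown one.
- **Holders:** lime with black foot (210,200)/(339,207), orange (222,158) and (219,127). The lime bowl at (341,310) is a bystander. I choose the lime one with the black foot.

Next I check both in a close crop and measure them.

```bash
cat > m.py <<'E'
from h import *
from scipy.optimize import least_squares
def circ(p):
    f=lambda q: np.hypot(p[:,0]-q[0],p[:,1]-q[1])-q[2]
    r=least_squares(f,[*p[:,:2].mean(0),.04],loss='soft_l1',f_scale=.002); return r.x
E
python3 - <<'E'
from m import *
s=load('scene');t=load('top')
a=cv2.resize(s['frame'][190:275,270:350],None,fx=4,fy=4); b=cv2.resize(s['frame'][170:225,180:240],None,fx=4,fy=4)
c=cv2.resize(t['frame'][185:240,215:270],None,fx=4,fy=4);e=cv2.resize(t['frame'][180:235,310:365],None,fx=4,fy=4)
H=np.zeros((340,800,3),np.uint8);H[:,:320]=a;H[:220,320:560]=b
H2=np.zeros((220,800,3),np.uint8);H2[:,:220]=c;H2[:,240:460]=e
save(np.vstack([H,H2]),'crop0.png')
for n,d in(('scene',s),('top',t)):
    P=cloud(d);fr=d['frame'].astype(int)
    # cap top, around initial guess
    box={'scene':((205,250),(290,330)),'top':((195,230),(225,262))}[n]
    Q=P[box[0][0]:box[0][1],box[1][0]:box[1][1]].reshape(-1,3);k=Q[:,2]>.145
    Q=Q[k];print(n,'cap',len(Q),Q[:,2].max(),np.median(Q[:,2]),Q.min(0),Q.max(0),(Q.min(0)+Q.max(0))/2)
    box={'scene':((175,225),(185,237)),'top':((185,230),(315,362))}[n]
    Q=P[box[0][0]:box[0][1],box[1][0]:box[1][1]].reshape(-1,3)
    k=Q[:,2]>.052;R=Q[k];print('rim',len(R),np.median(R[:,2]),R[:,2].max(),R.min(0),R.max(0),(R.min(0)+R.max(0))/2,circ(R))
    k=(Q[:,2]>.004)&(Q[:,2]<.03);R=Q[k];print('foot',R.min(0),R.max(0),(R.min(0)+R.max(0))/2)
E
```

```text
scene cap 331 1.0393395259226346 0.15173612741728892 [0.48213588 0.18241387 0.14516886] [1.21366707 0.63533366 1.03933953] [0.84790148 0.40887377 0.59225419]
rim 270 0.05857318677040446 1.0393395259226346 [ 0.50377883 -0.18519238  0.05214252] [1.21366707 0.63533366 1.03933953] [0.85872295 0.22507064 0.54574102] [ 0.55544947 -0.13247101  0.04462301]
foot [ 0.41422972 -0.30212336  0.00400404] [ 0.64231597 -0.04121913  0.02999987] [ 0.52827285 -0.17167124  0.01700196]
top cap 260 1.7878412161362744 0.1534062943429979 [0.15495519 0.08032249 0.14524438] [0.53790077 0.24512477 1.78784122] [0.34642798 0.16272363 0.9665428 ]
rim 226 0.06005350542771193 1.7878412161362744 [ 0.15495519 -0.18196145  0.052204  ] [0.59682771 0.08032249 1.78784122] [ 0.37589145 -0.05081948  0.92002261] [ 0.54829015 -0.13343829  0.04400831]
foot [ 0.46794655 -0.22449152  0.00400676] [ 0.63837042 -0.05033959  0.02958374] [ 0.55315849 -0.13741556  0.01679525]
```

View pics/crop0.png

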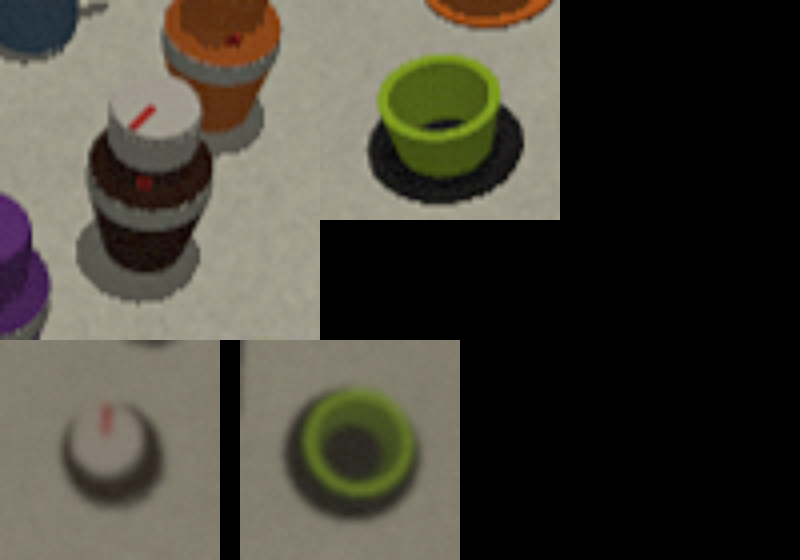

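The crop confirms the white-capped brown jar (red line on its cap) and the lime cone on a black foot. The fits included zero-depth pixels, so I redo them without those.

```bash
cat >> m.py <<'E'
def grow(q0,P,lo,hi,rad):
    Q=P.reshape(-1,3);k=(np.hypot(Q[:,0]-q0[0],Q[:,1]-q0[1])<rad)&(Q[:,2]>lo)&(Q[:,2]<hi);return Q[k]
def fixr(p,r):
    # smallest-residual disc centre from hull outline
    h=cv2.convexHull(p[:,:2].astype(np.float32))[:,0]
    return least_squares(lambda q:np.hypot(*(h-q).T)-r,h.mean(0),loss='soft_l1',f_scale=.001)
E
python3 - <<'E'
from m import *
for n in('scene','top'):
    P=cloud(load(n))
    Q=grow((.506,.215),P,.147,.17,.05);f=fixr(Q,.031)
    print(n,'cap',len(Q),np.median(Q[:,2]),Q.min(0),Q.max(0),f.x,np.abs(f.fun).mean())
    Q=grow((.506,.215),P,.12,.147,.05);
    if len(Q)>20: print(' capside',len(Q),circ(Q))
    Q=grow((.506,.215),P,.06,.1,.06)
    if len(Q)>20: print(' body',len(Q),circ(Q))
    R=grow((.55,-.133),P,.056,.07,.07);print(' rim',len(R),np.median(R[:,2]),R.min(0),R.max(0),circ(R),fixr(R,.05).x)
    R=grow((.55,-.133),P,.005,.055,.07);
    print(' foot',grow((.55,-.133),P,.003,.02,.08).min(0),grow((.55,-.133),P,.003,.02,.08).max(0))
    # neighbours heights
    Q=grow((.53,.05),P,.012,.4,.3)
    for nm,u in dict(purple=(.62,.19),orange=(.37,.2),mug=(.39,.02),spat=(.53,.02),bowl=(.62,.38)).items():
        q=grow(u,P,.006,.4,.09 if nm!='bowl' else .13); print('  ',nm,len(q),q.min(0).round(3),q.max(0).round(3)) if len(q) else 0
E
```

```text
scene cap 304 0.151773476521531 [0.48213588 0.18241387 0.14710345] [0.54317633 0.24455718 0.15598295] [0.51171304 0.21398246] 0.0007779960082944046
 capside 157 [0.50999225 0.21325352 0.03135978]
 body 343 [0.51146857 0.21401856 0.04284201]
 rim 205 0.058916681920532454 [ 0.50378389 -0.18373442  0.05610618] [ 0.6035305  -0.08428304  0.06397077] [ 0.55488646 -0.13353811  0.04449481] [ 0.55442242 -0.13363183]
 foot [ 0.47030215 -0.19943003  0.00300139] [ 0.62787459 -0.05820524  0.01995649]
   purple 1692 [0.53  0.142 0.006] [0.71  0.242 0.159]
   orange 1012 [0.326 0.131 0.006] [0.409 0.261 0.158]
   mug 810 [ 0.311 -0.032  0.006] [0.478 0.054 0.092]
   spat 212 [ 0.441 -0.008  0.006] [0.586 0.019 0.024]
   bowl 3652 [0.565 0.321 0.006] [0.749 0.51  0.093]
top cap 239 0.15354869976698637 [0.47487991 0.18227824 0.14701237] [0.53790077 0.24512477 0.16250573] [0.50568005 0.21310909] 0.0008783291989956769
 capside 47 [0.5053658  0.21406747 0.02960847]
 body 126 [0.50598316 0.21395819 0.04286568]
 rim 180 0.060589592928452896 [ 0.50199493 -0.18185598  0.05615047] [ 0.59682771 -0.08601865  0.06932816] [ 0.54902845 -0.13365401  0.04415553] [ 0.54852827 -0.13454983]
 foot [ 0.4718848  -0.21216545  0.00303074] [ 0.62858509 -0.05433047  0.01990822]
   purple 680 [0.53  0.104 0.006] [0.701 0.277 0.164]
   orange 686 [0.282 0.114 0.006] [0.458 0.289 0.162]
   mug 547 [ 0.303 -0.066  0.006] [0.48  0.107 0.099]
   spat 376 [ 0.441 -0.066  0.006] [0.618 0.11  0.029]
   bowl 1715 [0.495 0.251 0.006] [0.749 0.509 0.098]
```

Relative jar-to-holder offset agrees between the two cameras: (+0.043, −0.347). Their absolute x values differ by about 6 mm, so I'll compare against the fingers when hovering. I move via (0.42, −0.25).

{"fn": "arm_command", "kwargs": {"deltas": [{"xyz":[34.9,-28.2,-3],"turn":0,"jaw":0},{"xyz":[34.9,-28.2,-3],"turn":0,"jaw":0},{"xyz":[34.9,-28.2,-3],"turn":0,"jaw":0},{"xyz":[34.9,-28.2,-3],"turn":0,"jaw":0},{"xyz":[34.9,-28.2,-3],"turn":0,"jaw":0}], "force": 40}}

```text
clock: 0.52
position: [0.275, -0.4398, 0.2403]
ee_rot: [-3.117, -0.375, 0.001]
force: [1.2, -0.5, -0.1]
width: 1.0
```

```bash
cat > go.py <<'E'
import sys
from h import *
from scipy.spatial.transform import Rotation as Ro
o=observe();R=Ro.from_rotvec(o['ee_rot']).as_matrix()
print('t',round(o['clock'],3),'p',o['position'].round(4),'F',o['force'].round(2),'T',o['ft_torque'].round(3),'w',round(o['width'],3),'q',o['joints'].round(3))
print('toolx',R[:,0].round(3),'y',R[:,1].round(3),'z',R[:,2].round(3))
if len(sys.argv)>3:
    g=np.array(list(map(float,sys.argv[1:4]))); print('delta cm',(R.T@(g-o['position'])*100).round(2))
E
python3 go.py .509 .2137 .25
```

```text
t 0.517 p [ 0.275  -0.4398  0.2403] F [ 1.17 -0.5  -0.13] T [-0.062 -0.06   0.007] w 1.0 q [ 0.954  0.255 -0.056  1.805  0.016  1.084 -0.438]
toolx [ 0.971  0.237 -0.   ] y [ 0.237 -0.971 -0.002] z [-0.001  0.002 -1.   ]
delta cm [ 38.24 -57.94  -0.88]
```

{"fn": "arm_command", "kwargs": {"deltas": [{"xyz":[38.2,-57.9,-0.9],"turn":0,"jaw":0},{"xyz":[38.2,-57.9,-0.9],"turn":0,"jaw":0},{"xyz":[38.2,-57.9,-0.9],"turn":0,"jaw":0},{"xyz":[38.2,-57.9,-0.9],"turn":0,"jaw":0},{"xyz":[38.2,-57.9,-0.9],"turn":0,"jaw":0}]}}

```text
clock: 0.93
position: [0.3445, -0.2436, 0.2433]
ee_rot: [-3.117, -0.375, 0.001]
force: [0.9, -0.3, 0.2]
width: 0.996
```

```bash
python3 go.py .509 .2137 .25
```

```text
t 0.933 p [ 0.3445 -0.2436  0.2433] F [ 0.91 -0.3   0.25] T [-0.028 -0.052 -0.033] w 0.996 q [ 0.684  0.101 -0.211  1.993  0.023  1.052 -0.869]
toolx [ 0.971  0.237 -0.001] y [ 0.237 -0.971 -0.002] z [-0.001  0.002 -1.   ]
delta cm [ 26.82 -40.52  -0.61]
```

{"fn": "arm_command", "kwargs": {"deltas": [{"xyz":[26.8,-40.5,-0.6],"turn":0,"jaw":0},{"xyz":[26.8,-40.5,-0.6],"turn":0,"jaw":0},{"xyz":[26.8,-40.5,-0.6],"turn":0,"jaw":0},{"xyz":[26.8,-40.5,-0.6],"turn":0,"jaw":0},{"xyz":[26.8,-40.5,-0.6],"turn":0,"jaw":0}]}}

```text
clock: 1.35
position: [0.4147, -0.0475, 0.2463]
ee_rot: [-3.118, -0.375, 0.001]
force: [1.1, -0.3, -0.3]
width: 1.0
```

```bash
python3 go.py .509 .2137 .25
```

```text
t 1.35 p [ 0.4147 -0.0475  0.2463] F [ 1.11 -0.32 -0.34] T [-0.047 -0.091 -0.01 ] w 1.0 q [ 0.379  0.107 -0.423  1.984  0.049  1.061 -1.398]
toolx [ 0.972  0.237 -0.001] y [ 0.237 -0.972 -0.001] z [-0.001  0.001 -1.   ]
delta cm [ 15.35 -23.14  -0.35]
```

{"fn": "arm_command", "kwargs": {"deltas": [{"xyz":[15.4,-23.1,-0.4],"turn":-7,"jaw":0},{"xyz":[15.4,-23.1,-0.4],"turn":-14,"jaw":0},{"xyz":[15.4,-23.1,-0.4],"turn":-20,"jaw":0},{"xyz":[15.4,-23.1,-0.4],"turn":-20,"jaw":0},{"xyz":[15.4,-23.1,-0.4],"turn":-20,"jaw":0}]}}

```text
clock: 1.77
position: [0.4856, 0.1482, 0.2492]
ee_rot: [-3.005, -0.91, 0.001]
force: [1.0, -0.9, 1.2]
width: 0.998
```

```bash
python3 go.py .509 .2137 .20
```

```text
t 1.767 p [0.4856 0.1482 0.2492] F [ 1.01 -0.91  1.19] T [-0.01  -0.1   -0.009] w 0.998 q [ 0.063  0.284 -0.579  1.784  0.169  1.124 -1.554]
toolx [ 0.832  0.555 -0.   ] y [ 0.555 -0.832 -0.002] z [-0.001  0.001 -1.   ]
delta cm [ 5.58 -4.14  4.93]
```

{"fn": "arm_command", "kwargs": {"deltas": [{"xyz":[5.6,-4.1,2],"turn":0,"jaw":0},{"xyz":[5.6,-4.1,4.9],"turn":0,"jaw":0},{"xyz":[5.6,-4.1,4.9],"turn":0,"jaw":0},{"xyz":[5.6,-4.1,4.9],"turn":0,"jaw":0}]}}

```text
clock: 2.1
position: [0.5077, 0.2147, 0.1975]
ee_rot: [-3.003, -0.916, 0.009]
force: [0.5, -0.2, 0.5]
width: 1.0
```

```bash
python3 go.py .509 .2137 .12; python3 - <<'E'
from m import *
for n in('scene','top'):
    d=snap(n);P=cloud(d)
    if n=='scene': save(cv2.resize(d['frame'][120:270,220:420],None,fx=4,fy=4),'hov.png')
    else: save(cv2.resize(d['frame'][130:280,180:380],None,fx=4,fy=4),'hovt.png')
    Q=grow((.509,.214),P,.147,.17,.05);print(n,len(Q),Q.min(0),Q.max(0))
E
```

```text
t 2.1 p [0.5077 0.2147 0.1975] F [ 0.46 -0.16  0.49] T [-0.033  0.058 -0.04 ] w 1.0 q [-0.073  0.41  -0.572  1.753  0.246  1.057 -1.709]
toolx [ 0.83   0.558 -0.005] y [ 0.558 -0.83  -0.004] z [-0.006  0.    -1.   ]
delta cm [0.09 0.18 7.75]
scene 311 [0.47920165 0.18395267 0.14717107] [0.54341008 0.24605716 0.15686315]
top 45 [0.47407067 0.20208765 0.14815381] [0.50434494 0.24097423 0.16273405]
```

View pics/hov.png

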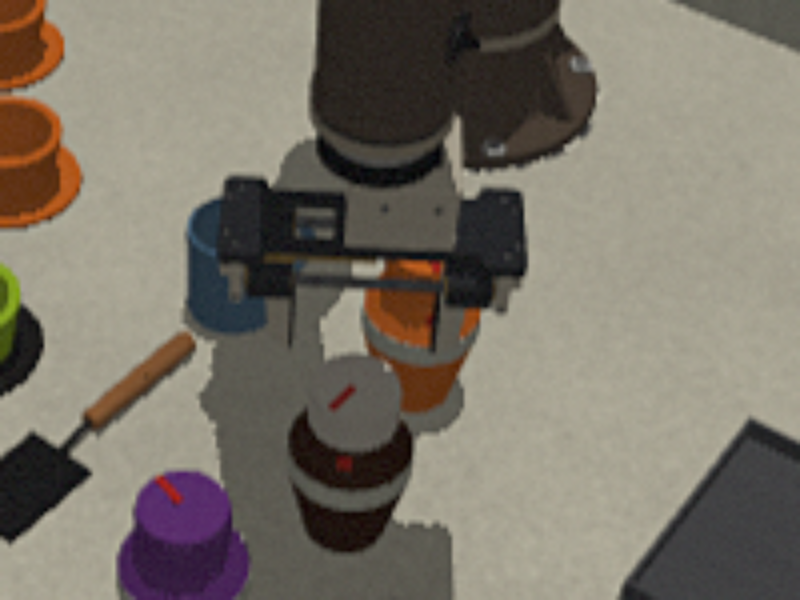

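View pics/hovt.png

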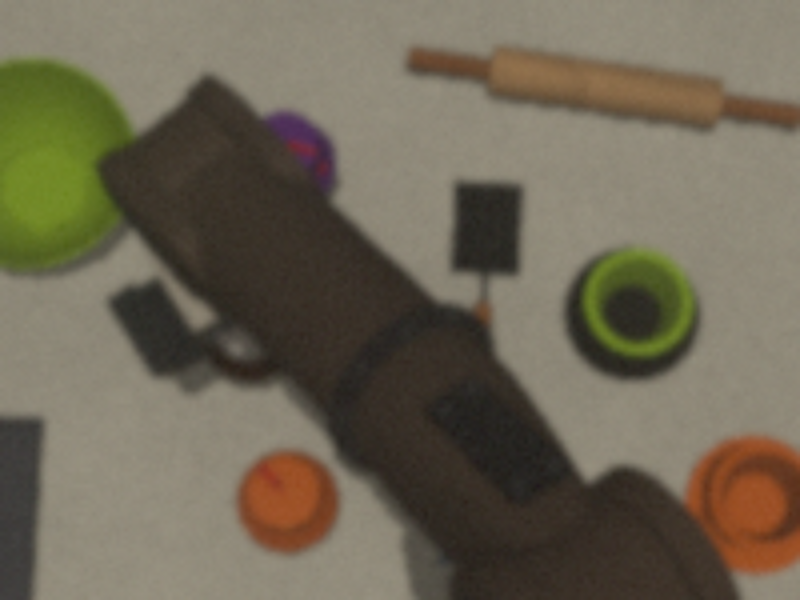

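The scene crop shows the open fingers (tips near 292,206 and 329,207) above the white cap (308,218), with the jaws clear of the purple and orange jars. I'll project the expected fingertips to check the scene camera against the robot.

```bash
python3 - <<'E'
from m import *
from scipy.spatial.transform import Rotation as Ro
d=load('scene');o=observe();R=Ro.from_rotvec(o['ee_rot']).as_matrix();p=o['position']
K=d['camera_matrix'];T=np.linalg.inv(d['cam_to_world'])
def pr(X):
    c=T[:3,:3]@X+T[:3,3];c=c*[1,-1,-1];u=K@c;return (u[:2]/u[2]).round(1),c[2].round(4)
img=cv2.resize(d['frame'][150:240,270:350],None,fx=9,fy=6*9//6,interpolation=cv2.INTER_NEAREST)
for s in(-1,1):
    for a in (.046,.052): 
        u,z=pr(p+s*a*R[:,1]);print(s,a,u,z)
        cv2.circle(img,(int((u[0]+.5-270)*9),int((u[1]+.5-150)*9)),4,(255,0,255) if a<.05 else (0,255,255),1)
save(cv2.resize(img[:, :],(533,600)),'tips.png')
P=cloud(d)
# points in the finger zone
L=(P-p)@R
k=(L[...,2]<.004)&(L[...,2]>-.04)&(abs(L[...,0])<.03)&(abs(L[...,1])<.08)&(d['depth']>0)
q=L[k];print(len(q))
for lo,hi in((-.08,-.03),(.03,.08)):
    m=q[(q[:,1]>lo)&(q[:,1]<hi)];print(m.min(0).round(4),m.max(0).round(4),np.median(m,0).round(4))
E
```

```text
-1 0.046 [326.8 204.5] 1.1669
-1 0.052 [329.1 204.7] 1.1665
1 0.046 [292.3 202.6] 1.1722
1 0.052 [290.1 202.5] 1.1726
149
[-0.0065 -0.0646 -0.0397] [ 0.0163 -0.0464  0.0034] [ 0.0119 -0.0535 -0.0225]
[-0.0067  0.0451 -0.04  ] [0.0153 0.0632 0.0026] [ 0.0127  0.0526 -0.0219]
```

View pics/tips.png

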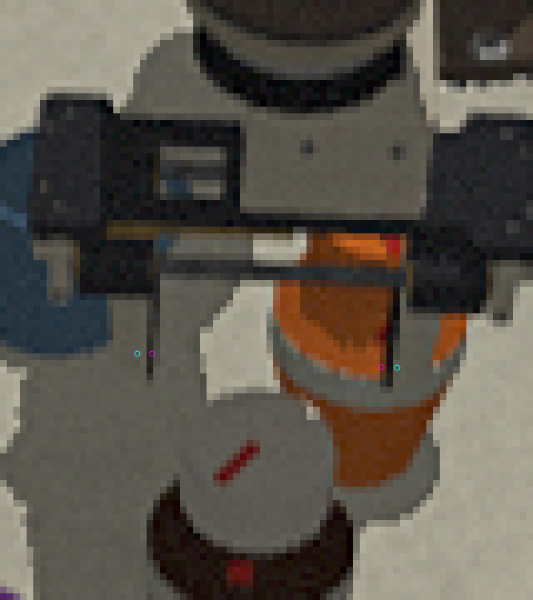

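The scene camera reads about 3 mm far along tool x, which supports the average of the two cameras: cap at (0.5087, 0.213), cradle at (0.552, −0.134). Descending.

{"fn": "arm_command", "kwargs": {"deltas": [{"xyz":[0,0.2,2.5],"turn":0,"jaw":0},{"xyz":[0,0.2,5],"turn":0,"jaw":0},{"xyz":[0,0.2,7],"turn":0,"jaw":0},{"xyz":[0,0.2,7.8],"turn":0,"jaw":0},{"xyz":[0,0.2,7.8],"turn":0,"jaw":0}]}}

```text
clock: 2.62
position: [0.5098, 0.2087, 0.1218]
ee_rot: [3.007, 0.907, -0.006]
force: [0.6, -0.2, 0.4]
width: 1.002
```

```bash
python3 go.py .509 .213 .12
```

```text
t 2.617 p [0.5098 0.2087 0.1218] F [ 0.64 -0.24  0.37] T [ 0.022 -0.051 -0.03 ] w 1.002 q [-0.095  0.49  -0.538  1.842  0.313  0.898 -1.764]
toolx [ 0.833  0.553 -0.004] y [ 0.553 -0.833 -0.001] z [-0.003 -0.002 -1.   ]
delta cm [ 0.17 -0.4   0.18]
```

{"fn": "arm_command", "kwargs": {"deltas": [{"xyz":[0.2,-0.4,0.2],"turn":0,"jaw":0},{"xyz":[0.2,-0.4,0.2],"turn":0,"jaw":60},{"xyz":[0.2,-0.4,0.2],"turn":0,"jaw":140},{"xyz":[0.2,-0.4,0.2],"turn":0,"jaw":140},{"xyz":[0.2,-0.4,0.2],"turn":0,"jaw":140}], "force": 35}}

```text
clock: 3.03
position: [0.5096, 0.2133, 0.1205]
ee_rot: [3.007, 0.907, -0.004]
force: [0.6, 0.2, 0.2]
width: 0.759
```

```bash
python3 go.py .509 .213 .12
```

```text
t 3.033 p [0.5096 0.2133 0.1205] F [0.65 0.19 0.22] T [-0.022 -0.012 -0.006] w 0.759 q [-0.103  0.494 -0.537  1.841  0.315  0.896 -1.773]
toolx [ 0.833  0.553 -0.003] y [ 0.553 -0.833 -0.   ] z [-0.002 -0.001 -1.   ]
delta cm [-0.06 -0.    0.05]
```

{"fn": "arm_command", "kwargs": {"deltas": [{"xyz":[0,0,0],"turn":0,"jaw":160},{"xyz":[0,0,0],"turn":0,"jaw":160},{"xyz":[0,0,0],"turn":0,"jaw":160},{"xyz":[0,0,0],"turn":0,"jaw":160}]}}

```text
clock: 3.37
position: [0.5096, 0.2139, 0.1209]
ee_rot: [-3.007, -0.908, 0.003]
force: [-0.9, 1.6, 4.6]
width: 0.664
```

```bash
python3 go.py .509 .213 .12
```

```text
t 3.367 p [0.5096 0.2139 0.1209] F [-0.91  1.6   4.61] T [ 0.259  0.357 -0.008] w 0.664 q [-0.104  0.493 -0.538  1.84   0.315  0.896 -1.773]
toolx [ 0.833  0.553 -0.002] y [ 0.553 -0.833 -0.001] z [-0.002 -0.001 -1.   ]
delta cm [-0.1   0.04  0.09]
```

Gripped at 61 mm, which matches the cap. Lifting.

{"fn": "arm_command", "kwargs": {"deltas": [{"xyz":[0,0,-0.5],"turn":0,"jaw":170},{"xyz":[0,0,-2.5],"turn":0,"jaw":170},{"xyz":[0,0,-5],"turn":0,"jaw":170},{"xyz":[0,0,-7.5],"turn":0,"jaw":170},{"xyz":[0,0,-10],"turn":0,"jaw":170}]}}

```text
clock: 3.78
position: [0.5089, 0.2129, 0.221]
ee_rot: [3.007, 0.908, -0.008]
force: [0.7, 0.5, -7.8]
width: 0.663
```

```bash
python3 go.py .552 -.134 .22; python3 - <<'E'
from m import *
d=snap('scene'); save(cv2.resize(d['frame'][120:290,200:400],None,fx=4,fy=3.5),'lift.png')
E
```

```text
t 3.783 p [0.5089 0.2129 0.221 ] F [ 0.72  0.46 -7.76] T [ 0.052 -0.176 -0.012] w 0.663 q [-0.065  0.388 -0.576  1.721  0.232  1.106 -1.698]
toolx [ 0.833  0.553 -0.005] y [ 0.553 -0.833 -0.001] z [-0.005 -0.002 -1.   ]
delta cm [-15.6   31.28   0.15]
```

View pics/lift.png

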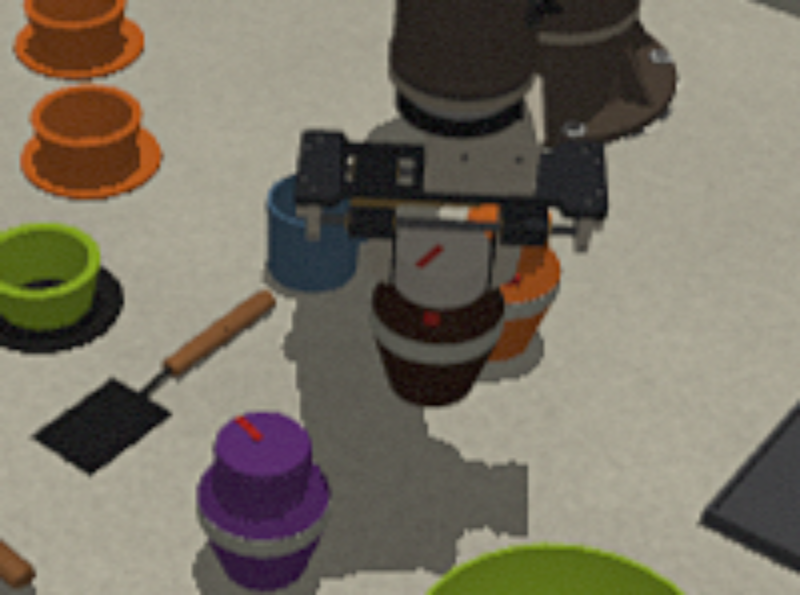

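The jar is lifted upright and clear of its neighbours, at about 0.8 kg. Carrying it to the holder while pre-turning counter-clockwise for wrist range.

{"fn": "arm_command", "kwargs": {"deltas": [{"xyz":[-0.8,1.6,0],"turn":-4,"jaw":175},{"xyz":[-2.2,4.4,0],"turn":-10,"jaw":175},{"xyz":[-3.7,7.4,0],"turn":-16,"jaw":175},{"xyz":[-5.2,10.4,0.1],"turn":-22,"jaw":175},{"xyz":[-6.7,13.4,0.1],"turn":-28,"jaw":175}], "force": 45}}

```text
clock: 4.25
position: [0.5283, 0.0635, 0.2238]
ee_rot: [2.694, 1.616, -0.001]
force: [1.2, 0.0, -8.5]
width: 0.658
```

```bash
python3 go.py .552 -.134 .22
```

```text
t 4.25 p [0.5283 0.0635 0.2238] F [ 1.16  0.01 -8.54] T [-0.057 -0.226  0.013] w 0.658 q [ 0.275  0.365 -0.652  1.763  0.246  1.097 -0.949]
toolx [ 0.471  0.882 -0.001] y [ 0.882 -0.471 -0.   ] z [-0. -0. -1.]
delta cm [-16.31  11.4    0.38]
```

{"fn": "arm_command", "kwargs": {"deltas": [{"xyz":[-2.7,1.9,0.1],"turn":-6,"jaw":175},{"xyz":[-5.7,4.0,0.2],"turn":-12,"jaw":175},{"xyz":[-8.7,6.1,0.3],"turn":-18,"jaw":175},{"xyz":[-11.7,8.2,0.4],"turn":-24,"jaw":175},{"xyz":[-14.3,10.0,0.4],"turn":-30,"jaw":175}]}}

```text
clock: 4.67
position: [0.5479, -0.1134, 0.2183]
ee_rot: [-2.18, -2.26, 0.005]
force: [0.1, -0.4, -7.0]
width: 0.665
```

```bash
python3 go.py .552 -.134 .22
```

```text
t 4.667 p [ 0.5479 -0.1134  0.2183] F [ 0.12 -0.41 -7.03] T [ 0.14 -0.15  0.07] w 0.665 q [ 0.621  0.433 -0.711  1.701  0.309  1.127 -0.144]
toolx [-0.036  0.999 -0.001] y [ 0.999  0.036 -0.003] z [-0.003 -0.001 -1.   ]
delta cm [-2.08  0.34 -0.17]
```

{"fn": "arm_command", "kwargs": {"deltas": [{"xyz":[-1.2,0.2,0],"turn":0,"jaw":175},{"xyz":[-2.1,0.3,0],"turn":0,"jaw":175},{"xyz":[-2.1,0.3,0],"turn":0,"jaw":175}]}}

```text
clock: 4.92
position: [0.5508, -0.137, 0.2169]
ee_rot: [-2.184, -2.254, 0.008]
force: [0.0, 0.2, -7.7]
width: 0.663
```

```bash
python3 go.py .552 -.134 .22; python3 - <<'E'
from m import *
d=snap('scene'); save(cv2.resize(d['frame'][90:250,130:300],None,fx=4.5,fy=3.7),'over.png')
P=cloud(d)
Q=grow((.554,-.134),P,.165,.19,.055);print(len(Q),circ(Q) if len(Q)>20 else '')
R=grow((.554,-.134),P,.052,.066,.07);print(circ(R))
E
```

```text
t 4.917 p [ 0.5508 -0.137   0.2169] F [ 0.03  0.21 -7.7 ] T [ 0.172 -0.108 -0.016] w 0.663 q [ 0.648  0.447 -0.702  1.682  0.315  1.134 -0.11 ]
toolx [-0.032  0.999 -0.001] y [ 0.999  0.032 -0.006] z [-0.006 -0.002 -1.   ]
delta cm [ 0.29  0.13 -0.31]
217 [ 0.55292921 -0.13844133  0.04442889]
[ 0.55542111 -0.13246376  0.04410343]
```

View pics/over.png

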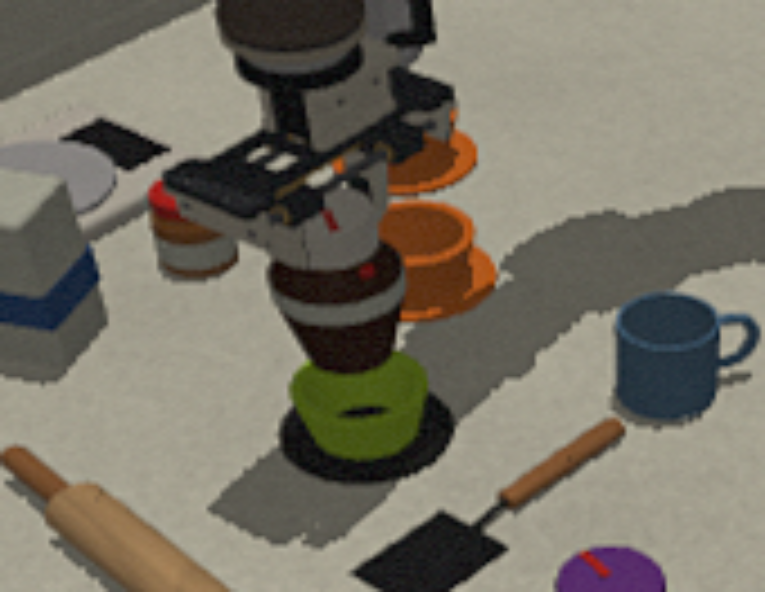

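The scene crop shows the jar hanging over the lime cone, offset by about (−2, −5) mm. I correct that and lower.

{"fn": "arm_command", "kwargs": {"deltas": [{"xyz":[0.45,0.25,0.5],"turn":0,"jaw":175},{"xyz":[0.45,0.25,2],"turn":0,"jaw":175},{"xyz":[0.45,0.25,3.5],"turn":0,"jaw":175},{"xyz":[0.45,0.25,5],"turn":0,"jaw":175},{"xyz":[0.45,0.25,6],"turn":0,"jaw":175}]}}

```text
clock: 5.38
position: [0.5525, -0.1272, 0.156]
ee_rot: [-2.176, -2.259, 0.007]
force: [-0.9, -2.9, -4.0]
width: 0.66
```

```bash
python3 go.py .553 -.1325 .1375
```

```text
t 5.383 p [ 0.5525 -0.1272  0.156 ] F [-0.94 -2.94 -4.  ] T [-0.864  0.187  0.024] w 0.66 q [ 0.612  0.507 -0.679  1.758  0.367  1.014 -0.168]
toolx [-0.037  0.999  0.   ] y [ 0.999  0.037 -0.006] z [-0.006  0.    -1.   ]
delta cm [-0.53  0.05  1.85]
```

{"fn": "arm_command", "kwargs": {"deltas": [{"xyz":[-0.5,0,0],"turn":0,"jaw":175},{"xyz":[-0.5,0,0],"turn":0,"jaw":175}]}}

```text
clock: 5.55
position: [0.5524, -0.1313, 0.1556]
ee_rot: [-2.174, -2.26, 0.007]
force: [-1.0, -0.2, -7.4]
width: 0.66
```

```bash
python3 go.py .553 -.1325 .1375
```

```text
t 5.55 p [ 0.5524 -0.1313  0.1556] F [-0.98 -0.19 -7.37] T [ 0.019 -0.131  0.005] w 0.66 q [ 0.618  0.509 -0.678  1.755  0.368  1.016 -0.159]
toolx [-0.039  0.999  0.001] y [ 0.999  0.039 -0.007] z [-0.007  0.    -1.   ]
delta cm [-0.13  0.07  1.81]
```

{"fn": "arm_command", "kwargs": {"deltas": [{"xyz":[-0.1,0.05,0.4],"turn":0,"jaw":175},{"xyz":[-0.2,0.05,0.8],"turn":0,"jaw":175},{"xyz":[-0.25,0.05,1.2],"turn":0,"jaw":175},{"xyz":[-0.25,0.05,1.5],"turn":0,"jaw":175},{"xyz":[-0.2,0.05,1.5],"turn":0,"jaw":175}]}}

```text
clock: 5.97
position: [0.5524, -0.1332, 0.1399]
ee_rot: [-2.173, -2.259, 0.008]
force: [-0.5, -0.1, -8.0]
width: 0.661
```

```bash
python3 go.py .553 -.1325 .1375
```

```text
t 5.967 p [ 0.5524 -0.1332  0.1399] F [-0.47 -0.12 -8.  ] T [-0.015 -0.135  0.021] w 0.661 q [ 0.613  0.527 -0.67   1.77   0.383  0.987 -0.169]
toolx [-0.039  0.999  0.001] y [ 0.999  0.039 -0.008] z [-0.008  0.001 -1.   ]
delta cm [0.07 0.07 0.24]
```

{"fn": "arm_command", "kwargs": {"deltas": [{"xyz":[0,0,0.15],"turn":0,"jaw":175},{"xyz":[0,0,0.25],"turn":0,"jaw":175},{"xyz":[0,0,0.35],"turn":0,"jaw":175}]}}

```text
clock: 6.22
position: [0.5527, -0.1331, 0.138]
ee_rot: [-2.174, -2.26, 0.008]
force: [-8.4, 0.7, 19.5]
width: 0.66
```

```bash
python3 go.py .553 -.1325 .1375
```

```text
t 6.217 p [ 0.5527 -0.1331  0.138 ] F [-8.39  0.74 19.51] T [ 0.16   1.981 -0.026] w 0.66 q [ 0.612  0.529 -0.669  1.772  0.386  0.983 -0.172]
toolx [-0.039  0.999  0.   ] y [ 0.999  0.039 -0.007] z [-0.007  0.    -1.   ]
delta cm [0.06 0.03 0.05]
```

Contact at z 0.138, as expected for seated. I release so the jar can settle by itself, then look.

{"fn": "arm_command", "kwargs": {"deltas": [{"xyz":[0,-0.05,-0.1],"turn":0,"jaw":110},{"xyz":[0,-0.05,-0.1],"turn":0,"jaw":60},{"xyz":[0,-0.05,-0.1],"turn":0,"jaw":40},{"xyz":[0,-0.05,-0.1],"turn":0,"jaw":40}]}}

```text
clock: 6.55
position: [0.5531, -0.1331, 0.1396]
ee_rot: [-2.176, -2.261, 0.006]
force: [-0.1, 0.1, -0.0]
width: 0.818
```

```bash
python3 go.py .552 -.133 .138; python3 - <<'E'
from m import *
d=snap('scene'); save(cv2.resize(d['frame'][90:250,130:300],None,fx=4.5,fy=3.7),'seat.png')
P=cloud(d)
Q=grow((.554,-.134),P,.08,.107,.06);print('body',len(Q),circ(Q))
Q=grow((.554,-.134),P,.164,.176,.035);print('top z',len(Q),np.median(Q[:,2]),Q.min(0),Q.max(0))
R=grow((.554,-.134),P,.045,.064,.07);print('rim',circ(R))
E
```

```text
t 6.55 p [ 0.5531 -0.1331  0.1396] F [-0.13  0.1  -0.01] T [-0.067 -0.147  0.045] w 0.818 q [ 0.613  0.527 -0.669  1.771  0.384  0.983 -0.171]
toolx [-0.039  0.999  0.   ] y [ 0.999  0.039 -0.005] z [-0.005 -0.    -1.   ]
delta cm [ 0.02 -0.11  0.16]
body 162 [ 0.5540494  -0.13471849  0.0447498 ]
top z 156 0.16887196957264006 [ 0.51984369 -0.1635686   0.16406967] [ 0.58525993 -0.10345871  0.17451418]
rim [ 0.55352614 -0.13481043  0.04580503]
```

View pics/seat.png

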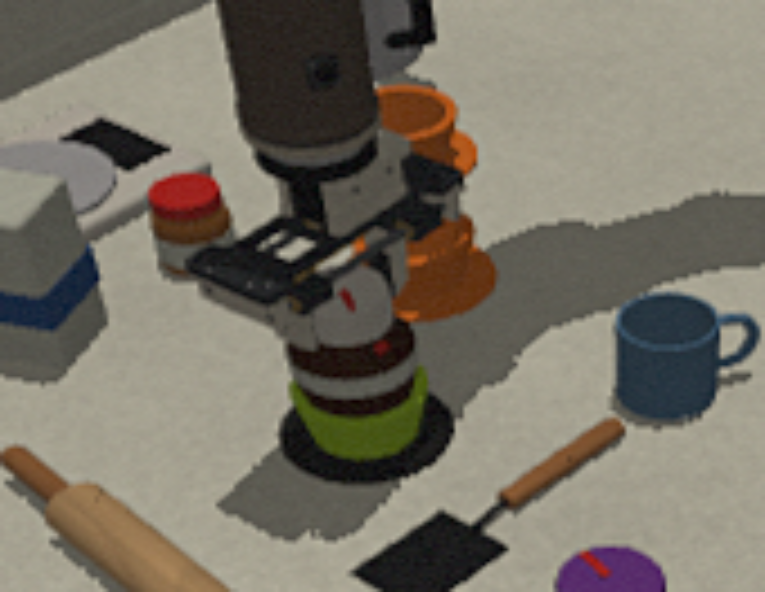

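The seated cap top sits 17.1 mm above where it was on the table, so the jar is fully home and upright. Regripping with the tool re-centred.

{"fn": "arm_command", "kwargs": {"deltas": [{"xyz":[0,-0.15,0.1],"turn":0,"jaw":40},{"xyz":[0,-0.15,0.1],"turn":0,"jaw":100},{"xyz":[0,-0.15,0.1],"turn":0,"jaw":160},{"xyz":[0,-0.15,0.1],"turn":0,"jaw":160},{"xyz":[0,-0.15,0.1],"turn":0,"jaw":160}], "force": 30}}

```text
clock: 7.02
position: [0.5515, -0.1332, 0.1385]
ee_rot: [-2.175, -2.261, 0.006]
force: [-0.0, -0.1, -0.1]
width: 0.663
```

```bash
python3 go.py .552 -.133 .138
```

```text
t 7.017 p [ 0.5515 -0.1332  0.1385] F [-0.01 -0.14 -0.15] T [-0.016 -0.077 -0.047] w 0.663 q [ 0.614  0.526 -0.669  1.776  0.385  0.98  -0.171]
toolx [-0.039  0.999  0.   ] y [ 0.999  0.039 -0.006] z [-0.006 -0.    -1.   ]
delta cm [0.02 0.05 0.05]
```

{"fn": "arm_command", "kwargs": {"deltas": [{"xyz":[0,0,0.03],"turn":0,"jaw":175},{"xyz":[0,0,0.06],"turn":0,"jaw":175},{"xyz":[0,0,0.08],"turn":0,"jaw":175}]}}

```text
clock: 7.27
position: [0.5516, -0.1332, 0.1383]
ee_rot: [-2.176, -2.261, 0.006]
force: [-2.1, -0.5, 9.1]
width: 0.663
```

```bash
python3 go.py .552 -.133 .138
```

```text
t 7.267 p [ 0.5516 -0.1332  0.1383] F [-2.08 -0.54  9.13] T [-0.014  0.574 -0.016] w 0.663 q [ 0.614  0.526 -0.669  1.776  0.385  0.979 -0.172]
toolx [-0.039  0.999 -0.   ] y [ 0.999  0.039 -0.005] z [-0.005 -0.    -1.   ]
delta cm [0.02 0.04 0.03]
```

Pressing at about 9 N. Now turning clockwise in small steps, watching the yaw and the torque.

```bash
cat > y.py <<'E'
from h import *
from scipy.spatial.transform import Rotation as Ro
import os
o=observe();R=Ro.from_rotvec(o['ee_rot']).as_matrix()
yaw=np.degrees(np.arctan2(R[1,0],R[0,0]))
f='y0.txt'
if not os.path.exists(f): open(f,'w').write(str(yaw))
y0=float(open(f).read())
print('t',round(o['clock'],2),'p',o['position'].round(4),'cw deg',round((y0-yaw+180)%360-180,2),'F',o['force'].round(1),'Tz',o['ft_torque'].round(3),'w',round(o['width'],3),'q7',o['joints'][6].round(3))
E
python3 y.py
```

```text
t 7.27 p [ 0.5516 -0.1332  0.1383] cw deg 0.0 F [-2.1 -0.5  9.1] Tz [-0.014  0.574 -0.016] w 0.663 q7 -0.172
```

{"fn": "arm_command", "kwargs": {"deltas": [{"xyz":[0,0,0.06],"turn":4,"jaw":175},{"xyz":[0,0,0.06],"turn":8,"jaw":175},{"xyz":[0,0,0.06],"turn":12,"jaw":175}]}}

```text
clock: 7.52
position: [0.5518, -0.1333, 0.1383]
ee_rot: [-2.404, -2.018, 0.007]
force: [-2.3, -0.3, 5.4]
width: 0.661
```

```bash
python3 y.py
```

```text
t 7.52 p [ 0.5518 -0.1333  0.1383] cw deg 12.19 F [-2.3 -0.3  5.4] Tz [-0.059  0.426  0.056] w 0.661 q7 -0.356
```

{"fn": "arm_command", "kwargs": {"deltas": [{"xyz":[0,-0.01,0.08],"turn":4,"jaw":175},{"xyz":[0,-0.01,0.08],"turn":8,"jaw":175}]}}

```text
clock: 7.68
position: [0.5519, -0.1333, 0.1383]
ee_rot: [-2.543, -1.842, 0.006]
force: [-2.0, 0.5, 8.0]
width: 0.659
```

```bash
python3 y.py
```

```text
t 7.68 p [ 0.5519 -0.1333  0.1383] cw deg 20.39 F [-2.   0.5  8. ] Tz [-0.048  0.476  0.148] w 0.659 q7 -0.48
```

{"fn": "arm_command", "kwargs": {"deltas": [{"xyz":[0,-0.01,0.08],"turn":4,"jaw":175},{"xyz":[0,-0.01,0.08],"turn":8,"jaw":175}]}}

```text
clock: 7.85
position: [0.5521, -0.1333, 0.1383]
ee_rot: [-2.67, -1.656, 0.006]
force: [-2.6, -0.7, 7.7]
width: 0.662
```

```bash
python3 y.py; python3 - <<'E'
from m import *
d=snap('scene'); save(cv2.resize(d['frame'][140:220,180:240],None,fx=7,fy=7),'t1.png')
E
```

```text
t 7.85 p [ 0.5521 -0.1333  0.1383] cw deg 28.6 F [-2.6 -0.7  7.7] Tz [-0.075  0.449  0.058] w 0.662 q7 -0.605
```

View pics/t1.png

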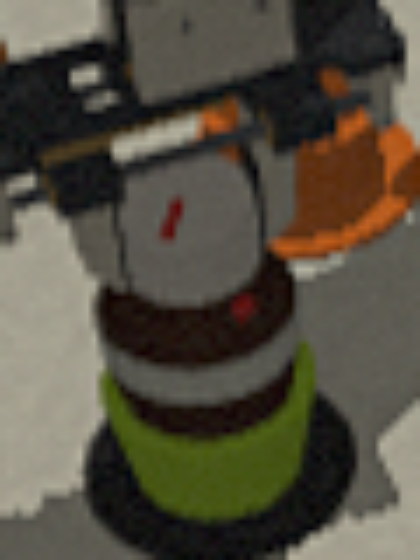

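The jar's red dot is still at (214.7, 183.9), so the jar holds in the cone while the cap turns. Continuing.

{"fn": "arm_command", "kwargs": {"deltas": [{"xyz":[0,-0.02,0.08],"turn":4,"jaw":175},{"xyz":[0,-0.02,0.08],"turn":8,"jaw":175}]}}

```text
clock: 8.07
position: [0.5522, -0.1334, 0.1383]
ee_rot: [2.784, 1.453, -0.005]
force: [-3.0, -0.5, 6.8]
width: 0.664
```

```bash
python3 y.py
```

```text
t 8.07 p [ 0.5522 -0.1334  0.1383] cw deg 37.11 F [-3.  -0.5  6.8] Tz [-0.131  0.49   0.088] w 0.664 q7 -0.734
```

{"fn": "arm_command", "kwargs": {"deltas": [{"xyz":[0,-0.02,0.09],"turn":3,"jaw":175},{"xyz":[0,-0.02,0.09],"turn":5,"jaw":175}]}}

```text
clock: 8.23
position: [0.5523, -0.1334, 0.1382]
ee_rot: [2.846, 1.325, -0.005]
force: [-2.2, 0.2, 8.9]
width: 0.665
```

```bash
python3 y.py
```

```text
t 8.23 p [ 0.5523 -0.1334  0.1382] cw deg 42.28 F [-2.2  0.2  8.9] Tz [-0.115  0.572  0.098] w 0.665 q7 -0.813
```

{"fn": "arm_command", "kwargs": {"deltas": [{"xyz":[0,-0.02,0.09],"turn":3,"jaw":175},{"xyz":[0,-0.02,0.09],"turn":5,"jaw":175}]}}

```text
clock: 8.4
position: [0.5523, -0.1335, 0.1382]
ee_rot: [2.902, 1.195, -0.004]
force: [-3.2, -1.0, 9.0]
width: 0.661
```

```bash
python3 y.py
```

```text
t 8.4 p [ 0.5523 -0.1335  0.1382] cw deg 47.44 F [-3.2 -1.   9. ] Tz [-0.125  0.663  0.236] w 0.661 q7 -0.892
```

{"fn": "arm_command", "kwargs": {"deltas": [{"xyz":[0,-0.02,0.09],"turn":3,"jaw":175},{"xyz":[0,-0.02,0.09],"turn":5,"jaw":175}]}}

```text
clock: 8.57
position: [0.5524, -0.1335, 0.1382]
ee_rot: [2.952, 1.063, -0.003]
force: [-2.7, -0.6, 9.6]
width: 0.662
```

```bash
python3 y.py; python3 - <<'E'
from m import *
d=snap('scene'); save(cv2.resize(d['frame'][140:220,180:240],None,fx=7,fy=7),'t2.png')
E
```

```text
t 8.57 p [ 0.5524 -0.1335  0.1382] cw deg 52.61 F [-2.7 -0.6  9.6] Tz [-0.065  0.622  0.059] w 0.662 q7 -0.972
```

View pics/t2.png

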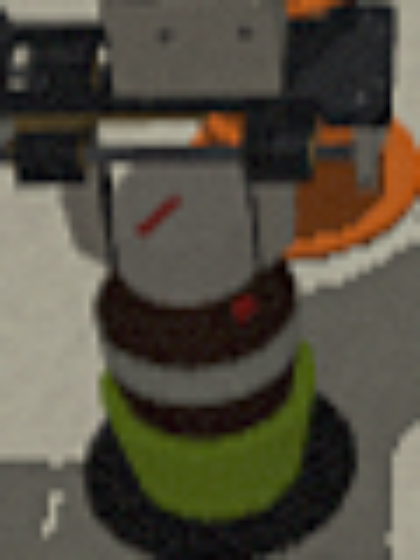

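The dot has not moved. Torque fell from 0.24 to 0.06 N m near 50°, possibly the first click. I continue in finer steps.

{"fn": "arm_command", "kwargs": {"deltas": [{"xyz":[0,-0.02,0.09],"turn":3,"jaw":175}]}}

```text
clock: 8.7
position: [0.5525, -0.1336, 0.1382]
ee_rot: [2.979, 0.982, -0.002]
force: [-4.1, -0.5, 9.8]
width: 0.661
```

```bash
python3 y.py
```

```text
t 8.7 p [ 0.5525 -0.1336  0.1382] cw deg 55.71 F [-4.1 -0.5  9.8] Tz [-0.116  0.846  0.031] w 0.661 q7 -1.019
```

{"fn": "arm_command", "kwargs": {"deltas": [{"xyz":[0,-0.02,0.09],"turn":3,"jaw":175}]}}

```text
clock: 8.78
position: [0.5526, -0.1336, 0.1382]
ee_rot: [3.004, 0.9, -0.001]
force: [-3.5, -0.4, 10.1]
width: 0.665
```

```bash
python3 y.py
```

```text
t 8.78 p [ 0.5526 -0.1336  0.1382] cw deg 58.87 F [-3.5 -0.4 10.1] Tz [-0.059  0.859  0.08 ] w 0.665 q7 -1.068
```

{"fn": "arm_command", "kwargs": {"deltas": [{"xyz":[0,-0.02,0.09],"turn":3,"jaw":175}]}}

```text
clock: 8.87
position: [0.5526, -0.1337, 0.1382]
ee_rot: [3.027, 0.816, -0.0]
force: [-4.4, -0.6, 10.5]
width: 0.66
```

```bash
python3 y.py
```

```text
t 8.87 p [ 0.5526 -0.1337  0.1382] cw deg 62.02 F [-4.4 -0.6 10.5] Tz [-0.023  0.833 -0.039] w 0.66 q7 -1.117
```

{"fn": "arm_command", "kwargs": {"deltas": [{"xyz":[0,-0.02,0.09],"turn":3,"jaw":175}]}}

```text
clock: 8.95
position: [0.5526, -0.1337, 0.1382]
ee_rot: [3.047, 0.732, 0.001]
force: [-3.1, -0.4, 9.4]
width: 0.664
```

```bash
python3 y.py
```

```text
t 8.95 p [ 0.5526 -0.1337  0.1382] cw deg 65.19 F [-3.1 -0.4  9.4] Tz [-0.007  0.861 -0.033] w 0.664 q7 -1.165
```

{"fn": "arm_command", "kwargs": {"deltas": [{"xyz":[0,-0.02,0.09],"turn":3,"jaw":175}]}}

```text
clock: 9.03
position: [0.5526, -0.1338, 0.1382]
ee_rot: [3.066, 0.648, 0.002]
force: [-3.7, -0.4, 10.5]
width: 0.663
```

```bash
python3 y.py
```

```text
t 9.03 p [ 0.5526 -0.1338  0.1382] cw deg 68.36 F [-3.7 -0.4 10.5] Tz [ 0.009  0.855 -0.016] w 0.663 q7 -1.214
```

{"fn": "arm_command", "kwargs": {"deltas": [{"xyz":[0,-0.02,0.09],"turn":3,"jaw":175}]}}

```text
clock: 9.12
position: [0.5526, -0.1338, 0.1382]
ee_rot: [3.082, 0.563, 0.003]
force: [-4.3, -0.7, 9.4]
width: 0.665
```

```bash
python3 y.py
```

```text
t 9.12 p [ 0.5526 -0.1338  0.1382] cw deg 71.51 F [-4.3 -0.7  9.4] Tz [0.014 0.983 0.147] w 0.665 q7 -1.263
```

{"fn": "arm_command", "kwargs": {"deltas": [{"xyz":[0,-0.02,0.09],"turn":2,"jaw":175}]}}

```text
clock: 9.2
position: [0.5526, -0.1338, 0.1382]
ee_rot: [3.091, 0.504, 0.004]
force: [-3.4, -0.3, 10.0]
width: 0.665
```

```bash
python3 y.py; python3 - <<'E'
from m import *
d=snap('scene'); save(cv2.resize(d['frame'][140:220,180:240],None,fx=7,fy=7),'t3.png')
E
```

```text
t 9.2 p [ 0.5526 -0.1338  0.1382] cw deg 73.67 F [-3.4 -0.3 10. ] Tz [-0.031  0.856  0.12 ] w 0.665 q7 -1.297
```

View pics/t3.png

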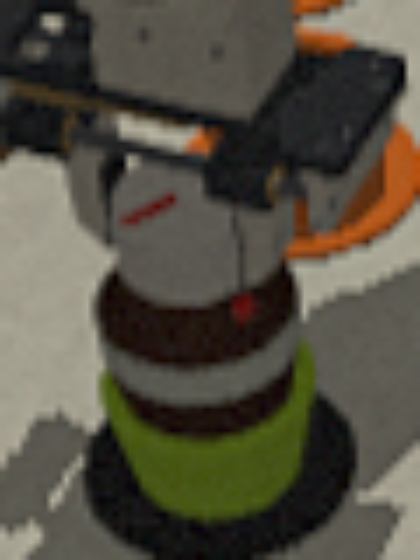

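The dot is still unmoved. I check from the red line's world angle that the cap really turned with the fingers.

```bash
python3 - <<'E'
from m import *
d=load('scene');K=d['camera_matrix'];T=d['cam_to_world']
def up(u,v,z=.17):
    r=T[:3,:3]@np.array([(u-K[0,2])/K[0,0],-(v-K[1,2])/K[1,1],-1]);s=(z-T[2,3])/r[2];return T[:3,3]+s*r
def ang(a,b):
    q=up(*b)-up(*a);return np.degrees(np.arctan2(q[1],q[0]))
f=lambda p:(p[0]/7+180,p[1]/7+140); g=lambda p:(p[0]/4.5+130,p[1]/3.7+90)
print(0,ang(g((343,288)),g((354,311))))
for c,a,b in((28.6,(178,200),(168,238)),(52.6,(178,200),(140,233)),(73.7,(174,199),(123,222))): print(c,ang(f(a),f(b)))
E
```

```text
0 58.12256659300949
28.6 34.16749421653072
52.6 4.825868684425767
73.7 -15.535010545124285
```

The cap turned 73.7° with the fingers and the jar stayed put. The thread can use at most 46° of that, so the ratchet slipped 28–45°, which is 1–2 clicks. Releasing.

{"fn": "arm_command", "kwargs": {"deltas": [{"xyz":[0,-0.03,0],"turn":0,"jaw":100},{"xyz":[0,-0.03,0],"turn":0,"jaw":40},{"xyz":[0,-0.03,0],"turn":0,"jaw":0},{"xyz":[0,-0.03,0],"turn":0,"jaw":0},{"xyz":[0,-0.03,0],"turn":0,"jaw":0}]}}

```text
clock: 9.67
position: [0.5526, -0.1334, 0.1381]
ee_rot: [3.092, 0.501, 0.004]
force: [0.3, 0.2, -0.1]
width: 0.902
```

```bash
python3 y.py
```

```text
t 9.67 p [ 0.5526 -0.1334  0.1381] cw deg 73.78 F [ 0.3  0.2 -0.1] Tz [-0.042  0.008  0.019] w 0.902 q7 -1.299
```

{"fn": "arm_command", "kwargs": {"deltas": [{"xyz":[0,0,0],"turn":0,"jaw":0},{"xyz":[0,0,-1.5],"turn":0,"jaw":0},{"xyz":[0,0,-4],"turn":0,"jaw":0},{"xyz":[0,0,-7],"turn":0,"jaw":0},{"xyz":[0,0,-10],"turn":0,"jaw":0}]}}

```text
clock: 10.08
position: [0.5517, -0.1323, 0.2388]
ee_rot: [3.092, 0.502, 0.002]
force: [0.4, 0.1, 0.6]
width: 0.998
```

{"fn": "arm_command", "kwargs": {"deltas": [{"xyz":[-10,0,-3],"turn":0,"jaw":0},{"xyz":[-10,0,-3],"turn":0,"jaw":0},{"xyz":[-10,0,-3],"turn":0,"jaw":0},{"xyz":[-10,0,-3],"turn":0,"jaw":0},{"xyz":[-10,0,-3],"turn":0,"jaw":0}]}}

```text
clock: 10.5
position: [0.4562, -0.1645, 0.2695]
ee_rot: [3.092, 0.499, 0.004]
force: [-0.4, -1.1, 0.1]
width: 1.0
```

```bash
python3 y.py; python3 - <<'E'
from m import *
d=snap('scene'); P=cloud(d)
Q=grow((.554,-.134),P,.164,.18,.04);print('top',len(Q),np.median(Q[:,2]),Q.min(0),Q.max(0),fixr(Q,.031).x)
Q=grow((.554,-.134),P,.08,.107,.06);print('body',circ(Q))
fr=d['frame'].copy(); save(np.vstack([cv2.resize(fr[90:250,130:300],None,fx=3.7,fy=3.7)]),'end.png'); save(fr,'endfull.png')
E
```

```text
t 10.5 p [ 0.4562 -0.1645  0.2695] cw deg 73.87 F [-0.4 -1.1  0.1] Tz [ 0.037 -0.062 -0.021] w 1.0 q7 -1.106
top 234 0.16909679394439447 [ 0.52355036 -0.1654324   0.16431413] [ 0.58642302 -0.10312878  0.17350014] [ 0.55476261 -0.13328841]
body [ 0.55374276 -0.13463039  0.04478807]
```

View pics/end.png

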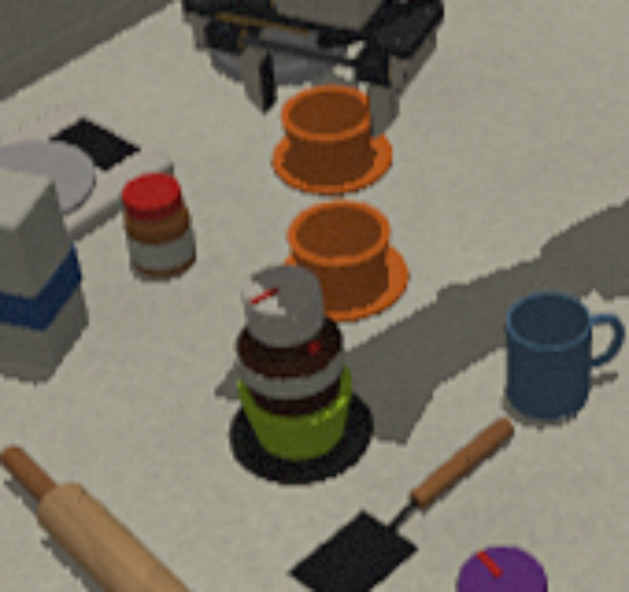

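View pics/endfull.png

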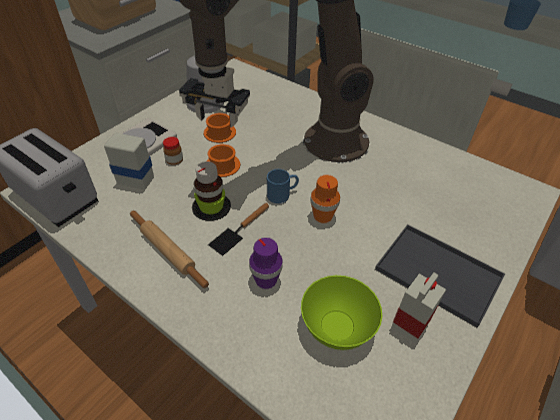

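```bash
python3 - <<'E'
from m import *
d=load('scene');K=d['camera_matrix'];T=d['cam_to_world']
P=cloud(d);fr=d['frame'].astype(int)
m=(fr[...,0]-fr[...,1]>40)&(P[...,2]>.16)&(P[...,2]<.18)&(np.hypot(P[...,0]-.554,P[...,1]+.134)<.033)
Q=P[m][:,:2];l=cv2.fitLine(Q.astype(np.float32),cv2.DIST_HUBER,0,.01,.01).ravel()
a=np.degrees(np.arctan2(l[1],l[0]));print(len(Q),a,'turned',58.1-a)
sign_off()
E
```

```text
11 -3.234715 turned 61.334713
the job is handed in; nothing more can be done
```

The brown jar is standing upright in the lime-green holder, its white cap screwed tight with one ratchet click. The job was handed in at about 10.5 s of the 56 s allowed.

**What I did:** I gripped the jar by its cap and lowered it into the cone. I then let go so it could settle, and gripped again. I turned the cap about 74° clockwise while pressing at 5–10 N, then opened the jaws and backed away.

**Last checks:**
- **Seated:** the cap top is about 17 mm higher than it was on the table, which is what fully home should give. The jar's red dot did not move while I turned, so the jar held still in the cone.
- **Clicks:** the cap turned with the fingers, then settled back to about 61° when released. That fits roughly 37° of thread plus one 24° click, and two clicks would not fit the stated thread start. The click count is worked out from these angles, because the torque readings were too noisy to count clicks directly. The final angle itself comes from only 11 pixels of the red line.
- **Other objects:** they look unmoved in the last picture, and the gripper touches nothing.

**Disagreements along the way:**
- **Cameras:** the two differed by about 6 mm in x, so I used their average, which the fingertip check supported.
- **Contact:** the jar brushed the cone wall once on the way down (about 3 N sideways), and I corrected that before it seated.
- **Seating force:** it peaked at about 20 N.

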